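# Set the paper stop on a gift-wrapping board

### The job

The green present is next to be wrapped, so set the measuring board for it: slide the red stop along its rail until it stands level with the green marker beside that rail (the orange marker is for another size), then let go. Leave the blue stop and the green present where they are.

Things in the scene. Friction and masses are not known exactly. Their poses are not given: they have to be found in the camera images.
- red_stop_top (a point): Centre of the top of the red stop's upright grip (26 mm across the rail, 20 along it, 48 tall, on a black foot 44 x 36 x 8 mm); about 83 mm above the table. Site axes: y along the rail, x across, z up. It slides only along y, 130 mm each way from the rail's middle, under about 2 N, and stays where left. Its aluminium rail (40 x 320 mm) is fixed on a fixed plywood board 280 x 360 x 12 mm.
- green_marker: Green flat tab, 30 mm (x) by 22 mm (y, along the rail), 8 high, fixed beside the red stop's rail, 43 mm to +x of its centre line. Origin: centre of its underside, 12 mm above the table; axes parallel to the red stop's. The stop is level with it when both have the same place along y. An orange tab of the same shape lies in the same row.
- blue_stop_top (a point): Centre of the top of the blue stop's grip; same shape, height and axes as the red one, on a parallel rail 150 mm away, on the near or the far side (it varies). It slides as easily and must not be moved.
- green_present: Loose green box with red ribbon, a 90 mm cube of about 0.35 kg, on the table off the board's left (+y) end. Origin: centre of its underside; z up. Also there: a grey tape dispenser (100 mm tall) off the other end, a flat white gift box (45 mm high) beyond the far side.

How it is judged:
By the outcome, as a careful person would: the job done as asked, in the order asked, and still so for the second after the job is handed in, with the robot touching nothing.
It also fails if it takes over 29 s, if anything falls off the work surface, if the arm or the gripper's body presses on something with over 40 N, if the wrist force passes 120 N, or if a joint passes its speed limit or range.

### The arm

A 6-joint arm with a two-finger parallel gripper is mounted at the origin on the work surface. World frame = base frame: x ahead of the robot, y to its left, z up, the work surface at z = 0. Lengths are in m, angles in rad, forces in N, time in s.
With the tool pointing down it reaches from about 0.25 to 0.725 m from the base axis. Payload 9.7 kg.
Tool frame: the origin (TCP) lies at the very end of the fingers, on their centre line; the grasp point (between the pads) lies bot.grip_point_offset behind it (bot.grip_point_offset is the distance from the TCP to the grasp point, in m); z points along the fingers, y is the line along which they close (so a half turn about z gives the same grasp; the last joint's range is limited). The gripper opens to 85 mm and grips with 20 to 120 N. Pads are 22 mm wide; open, the fingers measure 114 mm over their backs; the gripper's body (76 mm by 85 mm) begins 54 mm behind the grasp point. The pads swing forward as they close: fully open they stand 13 mm farther back than shut.
Start: joints at [1.265, 0.087, 0.176, 1.66, 0, 1.571], TCP at [0.166, 0.524, 0.231] pointing down, gripper open.
Joint ranges: [-3.13, 3.13], [-0.85, 1.81], [-1.15, 1.24], [-2.2, 2.28], [-1.44, 1.52], [-3.14, 3.14]. Speed limits (rad/s): [2.22, 2.22, 2.57, 3.14, 3.14, 3.14].

### API

Orientations are given as a 3x3 rotation matrix whose columns are the frame's x, y, z axes.
In Python, from cell import bot gives the robot as it stands. The module is installed in compiled form; this text tells all that it offers.
- The arm moves only by the tool apply_moves, never from a script. Its argument "deltas" is one flat list of numbers, 5 for each row, row after row: the opening, from -1 (shut) to 1 (fully open), then the shift along the tool's x, y, z in m, then the turn about the tool's z in rad. A call has exactly 5 rows; each row is the pose to reach, as a shift and turn from the pose commanded when the call began, along the tool's axes at that moment; what a row does not reach only later rows make up. A row lasts 1/10 s, in which the tool goes at most 50 mm and 8.59 degrees, less where a joint would pass 70% of its speed; a pose out of reach is approached as far as the arm can. A call with a gripper value outside its range is refused whole. The fingers move at their own pace and stop on an object; the grip force is fixed at half the most. Time passes only in rows, so rows that repeat a pose let the fingers close, or fill a call up. It gives the time, the measured TCP pose, the force, the opening and the grip force at its end, in the units of the state.
- bot.get_obs(): the state, without advancing time (a new reading comes with each control period).
- bot.grab_frame(name): name is "scene" or "side" or "wrist"; returns a dict with "pixels" (420x560x3 uint8, blue, green, red), "z_map" (420x560 float32, m along the optical axis (not along the pixel's ray), 0 where there is no reading), "intrinsics" (3x3 intrinsics, pixels), "rvec" (rotation vector, rad) and "tvec" (3), from world to camera coordinates, as OpenCV has them. Camera axes: x right, y down, z forward; pixel columns grow to the right and rows downward; lengths in m; the calibration is good to about 2 mm. A picture is of the moment at which its call begins.
- bot.hand_in(): hands the job in; it is judged then, once.
The state is a dict: "clock": time; "joints": joint angles; "joint_vel": joint speeds; "effort": joint torques, N m; "eef_pos": TCP position; "tcp_rot": TCP orientation; "contact_force": force on the tool from outside, world axes, zero at the start; "moment": the same for the moment, N m; "gripper_width": opening from 0.0 (shut) to 1.0 (fully open); "grasp_force": force on a finger pad.
Only numpy, scipy, OpenCV 4.12 (cv2) and the standard library are available. Lean on these libraries where they do the work, as an engineer would, in place of code of your own. Each camera call takes 0.05 s, during which the arm holds its last target. There are 200 camera calls.

## Working session

There is one attempt and no reset: what is moved stays moved. The work goes in short steps, Python scripts to look and compute and a tool call to move; the robot and the scene stay as the last step left them, time stands still between calls to the robot, and variables do not carry over. Pictures are saved under pics/ and viewed, at most 10 in all, crops included, and the job is handed in when it is done.

Besides the shell and the picture viewer there is one more tool, called after "Emit:" as name(argument=value, ...) on one line, values as JSON. apply_moves: Moves the arm, as the interface text tells. Its arguments: {"type":"object","properties":{"deltas":{"type":"array"}},"required":["deltas"]}

```bash
mkdir -p pics && cat > h.py <<'E'
import numpy as np, cv2
from cell import bot
def cam(n):
    f=bot.grab_frame(n); f['R']=cv2.Rodrigues(np.array(f['rvec'],float))[0]; f['t']=np.array(f['tvec'],float).ravel(); f['K']=np.array(f['intrinsics'],float); return f
def cloud(f):
    z=f['z_map']; v,u=np.mgrid[:z.shape[0],:z.shape[1]]
    p=np.stack([(u-f['K'][0,2])/f['K'][0,0]*z,(v-f['K'][1,2])/f['K'][1,1]*z,z],-1)
    return (p-f['t'])@f['R']
def ray(f,u,v,h):
    d=f['R'].T@np.linalg.inv(f['K'])@[u,v,1]; c=-f['R'].T@f['t']
    return c+d*(h-c[2])/d[2]
E
python3 - <<'E'
from h import *
for n in ['scene','side']:
    f=cam(n); cv2.imwrite(f'pics/{n}0.png',f['pixels']); print(n,-f['R'].T@f['t'])
o=bot.get_obs(); print(o['clock'],o['eef_pos'],o['tcp_rot'],bot.grip_point_offset,o['gripper_width'])
E
```

```text
scene [0.88484024 0.12356022 0.62358512]
side [0.44814585 0.8010873  0.87643092]
0.1 [0.16549191 0.52429564 0.23066288] [[-9.53604295e-01  3.01062612e-01 -3.90953290e-04]
 [ 3.01062863e-01  9.53603659e-01 -1.10166707e-03]
 [ 4.11437228e-05 -1.16825597e-03 -9.99999317e-01]] 0.0187 0.9959590051163913
```

View pics/scene0.png

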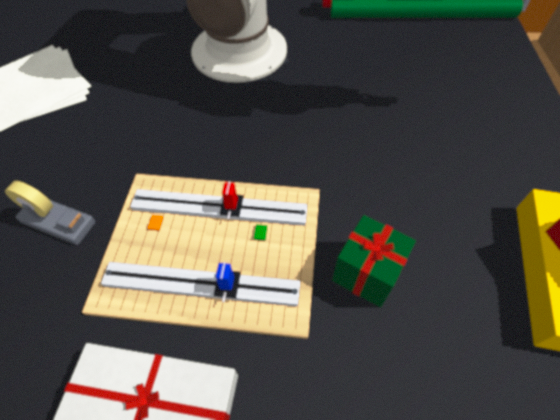

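View pics/side0.png

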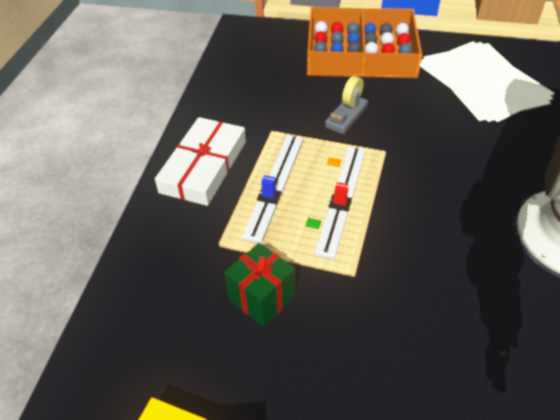

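The scene view shows the red stop at (230,195) on the near rail, the green marker at (260,232), the orange one at (155,222), the blue stop at (225,278) and the present at (374,258). In the side view, red is at (341,195) and the green tab at (314,223).

```bash
cat >> h.py <<'E'
def mask(f,name):
    h=cv2.cvtColor(cv2.GaussianBlur(f['pixels'],(3,3),0),cv2.COLOR_BGR2HSV); H,S,V=cv2.split(h)
    r=dict(red=((H<5)|(H>174)),green=(H>45)&(H<80),orange=(H>8)&(H<18),blue=(H>105)&(H<130))[name]
    return r&(S>(190 if name=='orange' else 150))&(V>(60 if name!='orange' else 150))
def near(f,name,u,v,r=30):
    m=mask(f,name).astype(np.uint8); n,l,s,c=cv2.connectedComponentsWithStats(m)
    k=[i for i in range(1,n) if s[i,4]>15 and np.hypot(*(c[i]-[u,v]))<r]
    return l==max(k,key=lambda i:s[i,4])
E
python3 - <<'E'
from h import *
px=dict(scene=dict(red=(230,195),green=(260,232),orange=(155,222),blue=(225,278)),side=dict(red=(341,195),green=(314,223),orange=(334,161),blue=(268,188)))
C={}
for n in px:
    f=cam(n); P=cloud(f)
    for k,(u,v) in px[n].items():
        m=near(f,k,u,v); ys,xs=np.nonzero(m); p=P[m]; p=p[p[:,2]>0.005]
        c=(xs.mean(),ys.mean()); 
        print(n,k,len(xs),np.round(c,1),'bbox',xs.min(),xs.max(),ys.min(),ys.max(),'z5/95',np.percentile(p[:,2],[5,50,95]).round(3))
        if k in('red','blue'):
            t=p[p[:,2]>np.percentile(p[:,2],97)-0.006]; print('   top',t.mean(0).round(4),t.min(0).round(3),t.max(0).round(3),len(t))
        else: 
            t=p[p[:,2]>0.016]; C[n,k]=ray(f,*c,np.median(p[:,2])); print('   ray',C[n,k].round(4),'cloud',t.mean(0).round(4))
    d=C[n,'green']-C[n,'orange']; print(n,'y dir deg',np.degrees(np.arctan2(d[1],d[0])),np.linalg.norm(d))
E
```

```text
scene red 317 [229.9 197.3] bbox 223 238 182 209 z5/95 [0.035 0.066 0.083]
   top [0.5011 0.0257 0.0913] [0.479 0.014 0.078] [0.885 0.124 0.624] 112
scene green 165 [260.  232.1] bbox 254 266 225 239 z5/95 [0.018 0.02  0.021]
   ray [0.5415 0.0753 0.0197] cloud [0.5456 0.0759 0.0269]
scene orange 102 [153.5 223. ] bbox 148 159 217 229 z5/95 [0.018 0.02  0.022]
   ray [ 0.5234 -0.1157  0.0197] cloud [ 0.5268 -0.1135  0.0257]
scene blue 355 [225.4 278.4] bbox 216 234 264 290 z5/95 [0.035 0.07  0.083]
   top [0.6503 0.0305 0.0926] [0.631 0.018 0.077] [0.885 0.124 0.624] 147
scene y dir deg 84.57852662006619 0.19185377074934679
side red 240 [340.2 195.8] bbox 333 347 186 205 z5/95 [0.033 0.058 0.082]
   top [0.4895 0.031  0.0807] [0.479 0.026 0.077] [0.5   0.036 0.084] 46
side green 101 [312.7 223. ] bbox 306 319 219 227 z5/95 [0.016 0.019 0.021]
   ray [0.5386 0.0799 0.0186] cloud [0.5384 0.0797 0.0189]Traceback (most recent call last):
  File "<stdin>", line 7, in <module>
  File "h.py", line 19, in near
    return l==max(k,key=lambda i:s[i,4])
              ~~~^^^^^^^^^^^^^^^^^^^^^^^
ValueError: max() iterable argument is empty
```

Emit:
apply_moves(deltas=[1, -0.02, -0.015, 0, -0.04, 1, -0.06, -0.045, 0, -0.08, 1, -0.1, -0.075, 0, -0.12, 1, -0.14, -0.105, 0, -0.16, 1, -0.18, -0.135, 0, -0.21])

```text
clock: 0.7
eef_pos: [0.2972, 0.3399, 0.2312]
tcp_rot: [[-0.996, 0.093, 0.0], [0.093, 0.996, 0.0], [-0.0, 0.0, -1.0]]
contact_force: [0.8, 0.1, 0.5]
gripper_width: 0.997
grasp_force: 0.0
```

```bash
cat >> h.py <<'E'
def togo(x,y,z,ydeg):
    o=bot.get_obs(); R=np.array(o['tcp_rot']); p=np.array(o['eef_pos'])
    a=np.degrees(np.arctan2(R[1,1],R[0,1]))
    print('clk',round(o['clock'],2),'p',p.round(4),'ydeg',a.round(2),'w',round(o['gripper_width'],3),'F',np.round(o['contact_force'],1))
    print('tool delta',(R.T@(np.array([x,y,z])-p)).round(4),'turn',np.radians(a-ydeg).round(4))
E
python3 -c "
from h import *
togo(.5,.05,.22,84.6)"
```

```text
clk 0.7 p [0.2972 0.3399 0.2312] ydeg 84.65 w 0.997 F [0.8 0.1 0.5]
tool delta [-0.229  -0.2697  0.0112] turn 0.0009
```

Emit:
apply_moves(deltas=[1, -0.03, -0.038, 0, 0, 1, -0.06, -0.076, 0, 0, 1, -0.09, -0.114, 0, 0, 1, -0.12, -0.152, 0, 0, 1, -0.15, -0.19, 0, 0])

```text
clock: 1.2
eef_pos: [0.4284, 0.1362, 0.2314]
tcp_rot: [[-0.995, 0.096, 0.0], [0.096, 0.995, 0.0], [-0.0, 0.0, -1.0]]
contact_force: [0.8, 0.9, 0.0]
gripper_width: 0.999
grasp_force: 0.0
```

Emit:
apply_moves(deltas=[1, -0.03, -0.03, 0, 0, 1, -0.055, -0.055, 0, 0, 1, -0.07, -0.07, 0, 0, 1, -0.08, -0.08, 0, 0, 1, -0.08, -0.08, 0, 0])

```text
clock: 1.7
eef_pos: [0.5002, 0.0499, 0.2308]
tcp_rot: [[-0.995, 0.097, -0.001], [0.097, 0.995, -0.0], [0.001, -0.0, -1.0]]
contact_force: [-1.4, 0.1, -0.9]
gripper_width: 1.002
grasp_force: 0.0
```

```bash
python3 -c "
from h import *
togo(.5,.05,.22,84.6)
f=cam('wrist'); cv2.imwrite('pics/w0.png',f['pixels']); print(-f['R'].T@f['t'])"
```

```text
clk 1.7 p [0.5002 0.0499 0.2308] ydeg 84.42 w 1.002 F [-1.4  0.1 -0.9]
tool delta [0.0002 0.0001 0.0108] turn -0.0032
[0.4194662  0.05691486 0.37303092]
```

View pics/w0.png

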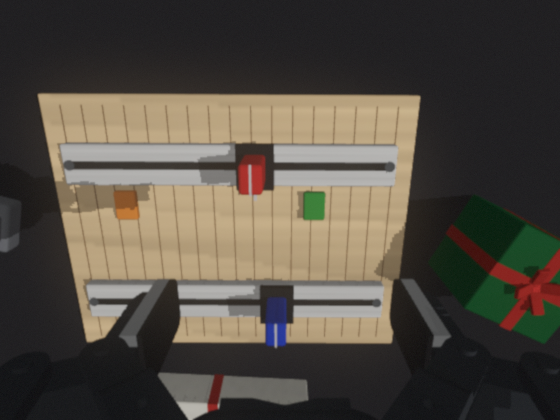

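The wrist view shows the whole board. The red grip is at (253,175) on its black foot (255,165), the green tab at (314,206), the orange tab at (127,205), and the near rail's ends at (62,163) and (396,167).

```bash
cat >> h.py <<'E'
def wristmeas():
    f=cam('wrist'); P=cloud(f); ok=f['z_map']>0
    G=mask(f,'green'); O=mask(f,'orange')
    def big(m):
        n,l,s,c=cv2.connectedComponentsWithStats(m.astype(np.uint8)); i=1+np.argmax(s[1:,4]); return l==i
    m1=(P[...,2]>0.014)&(P[...,2]<0.026)&ok
    for k,M in(('green',G),('orange',O)):
        if (M&m1).sum()<20: continue
        M=big(M&m1); v,u=np.nonzero(M); z=np.median(P[M][:,2]); q=ray(f,u.mean(),v.mean(),z); print(k,'ray',q.round(4),'cloud',P[M].mean(0).round(4),len(u))
    R=big(mask(f,'red')&ok&(P[...,2]>0.03)&(P[...,2]<0.1)&(P[...,0]<.53)); p=P[R]; zt=np.percentile(p[:,2],90); T=p[p[:,2]>zt-0.004]
    print('red top z',zt.round(4),'mean',T.mean(0).round(4),'rect',cv2.minAreaRect(T[:,:2].astype(np.float32)),len(T))
    g=f['pixels'].max(2); B=big((g<45)&ok&(P[...,2]>0.03)&(P[...,2]<0.04)&(P[...,0]<.56)&(P[...,0]>.4)); p=P[B]
    print('foot',p.mean(0).round(4),'rect',cv2.minAreaRect(p[:,:2].astype(np.float32)),len(p))
    A=ok&(P[...,2]>0.022)&(P[...,2]<0.031)&(P[...,0]<.55)&(P[...,0]>.40); A=big(A|B|R); p=P[A&(P[...,2]<.031)][:,:2].astype(np.float32)
    l=cv2.fitLine(p,cv2.DIST_L2,0,.01,.01).ravel(); print('rail',l,'deg',np.degrees(np.arctan2(l[1],l[0])),'rect',cv2.minAreaRect(p))
E
python3 -c "
from h import *
wristmeas()"
```

```text
red top z 0.0825 mean [0.489  0.0223 0.0816] rect ((0.48946863412857056, 0.021888818591833115), (0.01972304657101631, 0.024705374613404274), 84.81794738769531) 566
foot [0.5531 0.2396 0.0351] rect ((0.5523173809051514, 0.24041849374771118), (0.006655368022620678, 0.01695418357849121), 34.45016098022461) 107
rail [ 0.10346681  0.9946329   0.47908628 -0.0791977 ] deg 84.06116 rect ((0.4799214005470276, -0.0796370878815651), (0.1656111627817154, 0.040383949875831604), 84.16667175292969)
```

```bash
python3 - <<'E'
s=open('h.py').read()
s=s.replace("m1=(P[...,2]>0.014)&(P[...,2]<0.026)&ok","m1=(P[...,2]>0.01)&(P[...,2]<0.03)&ok&(P[...,1]<.2)")
s=s.replace("(g<45)&ok","(g<60)&ok&(P[...,1]<.2)")
s=s.replace("A=big(A|B|R); p=P[A&(P[...,2]<.031)]","A=A&(P[...,1]<.2); p=P[A]")
open('h.py','w').write(s)
E
python3 - <<'E'
from h import *
f=cam('wrist'); h=cv2.cvtColor(f['pixels'],cv2.COLOR_BGR2HSV); P=cloud(f)
for u,v in((314,206),(127,208),(243,160)): print(h[v,u],P[v,u])
wristmeas()
E
```

```text
[ 59 137 128] [0.53819777 0.07670644 0.01820553]
[ 14 181 151] [ 0.52168859 -0.111561    0.01991517]
[  3 166 103] [0.47696672 0.01666045 0.05915029]
red top z 0.0825 mean [0.4889 0.0222 0.0817] rect ((0.48961564898490906, 0.021823588758707047), (0.019434411078691483, 0.0243361946195364), 84.58573150634766) 551
foot [0.4816 0.0261 0.034 ] rect ((0.48899659514427185, 0.021611744537949562), (0.03480599448084831, 0.04096169024705887), 81.47798156738281) 613
rail [ 0.09750248  0.99523526  0.48660415 -0.00640282] deg 84.404625 rect ((0.4903702735900879, -0.04878199100494385), (0.09112189710140228, 0.4115199148654938), 3.8038434982299805)
```

```bash
sed -i "s/S>(190 if name=='orange' else 150)/S>dict(orange=165,green=110).get(name,150)/; s/V>(60 if name!='orange' else 150)/V>(60 if name!='orange' else 120)/" h.py
python3 - <<'E'
from h import *
wristmeas()
togo(.4893,.0219,.046,84.4)
E
```

```text
green ray [0.5377 0.0747 0.0195] cloud [0.5378 0.0747 0.0195] 531
orange ray [ 0.5191 -0.1134  0.0195] cloud [ 0.5192 -0.1134  0.0194] 523
red top z 0.0825 mean [0.489  0.0222 0.0816] rect ((0.4893170893192291, 0.021955953910946846), (0.019589267671108246, 0.024770449846982956), 84.44300079345703) 558
foot [0.4817 0.0263 0.034 ] rect ((0.48914122581481934, 0.021641209721565247), (0.03491608798503876, 0.041416969150304794), 81.84386444091797) 610
rail [ 0.09644368  0.99533844  0.48663202 -0.00673257] deg 84.465576 rect ((0.4905327260494232, -0.04877568781375885), (0.09155412763357162, 0.4118724465370178), 3.876479387283325)
clk 1.95 p [0.4992 0.0517 0.2316] ydeg 84.59 w 1.003 F [ 0.1 -0.5 -0.5]
tool delta [ 0.0071 -0.0306  0.1855] turn 0.0033
```

Emit:
apply_moves(deltas=[1, 0.003, -0.015, 0.02, 0, 1, 0.007, -0.03, 0.05, 0, 1, 0.007, -0.03, 0.08, 0, 1, 0.007, -0.03, 0.1, 0, 1, 0.007, -0.03, 0.1, 0])

```text
clock: 2.45
eef_pos: [0.4881, 0.0221, 0.1289]
tcp_rot: [[-0.995, 0.095, -0.004], [0.095, 0.996, -0.0], [0.004, -0.0, -1.0]]
contact_force: [-0.0, 0.2, 0.5]
gripper_width: 1.004
grasp_force: 0.0
```

```bash
python3 - <<'E'
from h import *
wristmeas()
togo(.4893,.0219,.046,84.4)
E
```

```text
green ray [0.5373 0.0745 0.0194] cloud [0.5374 0.0745 0.0194] 986
orange ray [ 0.5192 -0.1131  0.0194] cloud [ 0.5193 -0.1132  0.0193] 963
red top z 0.0825 mean [0.4883 0.0219 0.0816] rect ((0.48954012989997864, 0.02169121615588665), (0.019833626225590706, 0.02520075999200344), 83.62989044189453) 1156
foot [0.482  0.0216 0.0339] rect ((0.4894278347492218, 0.021425088867545128), (0.03558971732854843, 0.042833905667066574), 84.40392303466797) 1535
rail [ 0.1014986   0.9948357   0.48609126 -0.00597149] deg 84.17452 rect ((0.4868759512901306, -0.002873033285140991), (0.31985795497894287, 0.04277503490447998), 84.25343322753906)
clk 2.5 p [0.489  0.0221 0.1308] ydeg 84.56 w 0.999 F [ 0.7 -0.3  1.5]
tool delta [-0.0005 -0.0002  0.0848] turn 0.0029
```

Emit:
apply_moves(deltas=[1, 0, 0, 0.03, 0, 1, 0, 0, 0.055, 0, 1, 0, 0, 0.075, 0, 1, 0, 0, 0.084, 0, 1, 0, 0, 0.084, 0])

```text
clock: 3.0
eef_pos: [0.4898, 0.0219, 0.0476]
tcp_rot: [[-0.995, 0.095, -0.0], [0.095, 0.995, 0.0], [0.0, -0.0, -1.0]]
contact_force: [0.6, -0.5, 1.2]
gripper_width: 0.999
grasp_force: 0.0
```

Emit:
apply_moves(deltas=[-0.2, 0, 0, 0, 0, -0.5, 0, 0, 0, 0, -1, 0, 0, 0, 0, -1, 0, 0, 0, 0, -1, 0, 0, 0, 0])

```text
clock: 3.5
eef_pos: [0.4901, 0.0216, 0.0479]
tcp_rot: [[-0.995, 0.096, 0.001], [0.096, 0.995, 0.0], [-0.001, 0.0, -1.0]]
contact_force: [-0.8, 0.0, 2.1]
gripper_width: 0.225
grasp_force: 58.4
```

```bash
python3 - <<'E'
from h import *
o=bot.get_obs(); print(o['grasp_force'],o['moment'])
u=np.array([np.cos(np.radians(84.35)),np.sin(np.radians(84.35))]); g=np.array([.5375,.0746]); p=np.array(o['eef_pos'])[:2]
print('along u',(g-p)@u); t=p+u*((g-p)@u)
togo(*t,.046,84.4)
E
```

```text
58.38436961174011 [ 0.10738776  0.04862175 -0.12818789]
along u 0.05738156294482094
clk 3.5 p [0.4901 0.0216 0.0479] ydeg 84.5 w 0.225 F [-0.8  0.   2.1]
tool delta [-0.0002  0.0574  0.0019] turn 0.0018
```

Gripped (58 N, opening about 19 mm). Next I slide it 57 mm along tool +y.

Emit:
apply_moves(deltas=[-1, 0, 0.008, 0, 0, -1, 0, 0.018, 0, 0, -1, 0, 0.028, 0, 0, -1, 0, 0.036, 0, 0, -1, 0, 0.042, 0, 0])

```text
clock: 4.0
eef_pos: [0.4945, 0.0642, 0.0479]
tcp_rot: [[-0.995, 0.096, 0.001], [0.096, 0.995, -0.0], [-0.001, -0.0, -1.0]]
contact_force: [0.6, -2.2, 4.9]
gripper_width: 0.227
grasp_force: 58.8
```

Emit:
apply_moves(deltas=[-1, 0, 0.006, 0, 0, -1, 0, 0.011, 0, 0, -1, 0, 0.015, 0, 0, -1, 0, 0.015, 0, 0, -1, 0, 0.015, 0, 0])

```text
clock: 4.5
eef_pos: [0.496, 0.0793, 0.0479]
tcp_rot: [[-0.995, 0.095, 0.002], [0.095, 0.995, 0.001], [-0.002, 0.001, -1.0]]
contact_force: [1.4, 2.1, 5.0]
gripper_width: 0.227
grasp_force: 58.8
```

```bash
python3 - <<'E'
from h import *
f=cam('wrist'); cv2.imwrite('pics/w1.png',f['pixels'])
u=np.array([np.cos(np.radians(84.35)),np.sin(np.radians(84.35))]); g=np.array([.5375,.0746]); p=np.array(bot.get_obs()['eef_pos'])[:2]
t=p+u*((g-p)@u); togo(*t,.046,84.4)
wristmeas()
E
```

```text
clk 4.55 p [0.496  0.0792 0.0479] ydeg 84.53 w 0.225 F [1.4 1.8 4.8]
tool delta [ 0.     -0.0005  0.0019] turn 0.0023
red top z 0.0824 mean [0.4937 0.0786 0.0816] rect ((0.4951484501361847, 0.07844524085521698), (0.019542813301086426, 0.025507686659693718), 83.86192321777344) 3010
foot [0.4812 0.0797 0.0338] rect ((0.4841899573802948, 0.0797913670539856), (0.03573664277791977, 0.02089555747807026), 84.12237548828125) 2374
rail [0.09239977 0.995722   0.48999768 0.04012621] deg 84.69832 rect ((0.49150070548057556, 0.044839248061180115), (0.2237612009048462, 0.042428743094205856), 84.25637817382812)
```

View pics/w1.png

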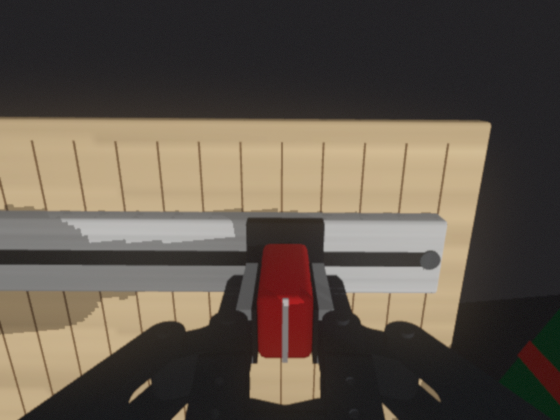

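The wrist view shows the fingers still holding the red grip at (285,300), with the pads against its rail-wise faces. It measures within about 0.5 mm of level, so I release and retreat upward.

Emit:
apply_moves(deltas=[1, 0, 0, 0, 0, 1, 0, 0, 0, 0, 1, 0, 0, 0, 0, 1, 0, 0, 0, 0, 1, 0, 0, 0, 0])

```text
clock: 5.1
eef_pos: [0.4952, 0.0783, 0.0471]
tcp_rot: [[-0.995, 0.096, -0.0], [0.096, 0.995, -0.0], [0.0, -0.0, -1.0]]
contact_force: [-0.1, 0.2, 0.6]
gripper_width: 0.997
grasp_force: 0.0
```

Emit:
apply_moves(deltas=[1, 0, 0, 0, 0, 1, 0, 0, -0.02, 0, 1, 0, 0, -0.05, 0, 1, 0, 0, -0.09, 0, 1, 0, 0, -0.13, 0])

```text
clock: 5.6
eef_pos: [0.4949, 0.0782, 0.1784]
tcp_rot: [[-0.995, 0.096, -0.001], [0.096, 0.995, -0.0], [0.001, -0.0, -1.0]]
contact_force: [0.9, 1.3, -0.5]
gripper_width: 0.996
grasp_force: 0.0
```

Emit:
apply_moves(deltas=[1, 0, 0, -0.03, 0, 1, 0, 0, -0.05, 0, 1, 0, 0, -0.055, 0, 1, 0, 0, -0.055, 0, 1, 0, 0, -0.055, 0])

```text
clock: 6.1
eef_pos: [0.495, 0.0783, 0.2309]
tcp_rot: [[-0.995, 0.096, -0.002], [0.096, 0.995, -0.0], [0.002, -0.0, -1.0]]
contact_force: [-0.1, 0.8, -0.3]
gripper_width: 0.999
grasp_force: 0.0
```

```bash
python3 - <<'E'
from h import *
f=cam('wrist'); cv2.imwrite('pics/w2.png',f['pixels'])
wristmeas(); togo(.5,.08,.2,84.4)
f=cam('side'); cv2.imwrite('pics/s2.png',f['pixels'])
E
```

```text
green ray [0.5413 0.0749 0.0195] cloud [0.5413 0.0749 0.0195] 393
orange ray [ 0.519  -0.1131  0.0194] cloud [ 0.5191 -0.1131  0.0193] 528
red top z 0.0826 mean [0.4947 0.0787 0.0816] rect ((0.49519944190979004, 0.07853137701749802), (0.019788004457950592, 0.02446829341351986), 84.0702896118164) 525
foot [0.4858 0.0737 0.034 ] rect ((0.49306797981262207, 0.0777914971113205), (0.03366351127624512, 0.037019457668066025), 84.48688507080078) 360
rail [ 0.10186848  0.9947979   0.4857563  -0.01306835] deg 84.15322 rect ((0.4869129955768585, -0.0028396546840667725), (0.3202441930770874, 0.04239822179079056), 84.2223892211914)
clk 6.2 p [0.4948 0.0783 0.2308] ydeg 84.51 w 1.005 F [ 0.8 -0.5 -0. ]
tool delta [-0.005   0.0022  0.0308] turn 0.0019
```

View pics/w2.png

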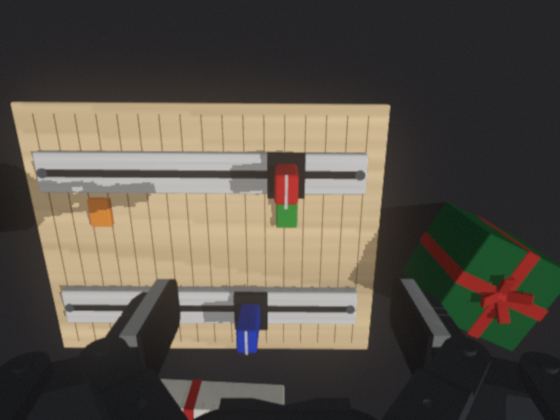

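The stop and green tab line up: red top at (287,185), green tab directly below it at (287,215). The measured error along the rail is about 0.3 mm, and the blue stop and the present are undisturbed.

```bash
python3 -c "
from cell import bot
print(bot.hand_in())"
```

```text
the job is handed in; nothing more can be done
None
```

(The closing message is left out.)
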